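# Clamp a temperature logger in the vise and snap its battery cap home

### The job

The open temperature logger standing between the jaws of the machine vise has a fresh battery and needs its cap back. Crank the vise handle until the jaw is tight on the logger, then set the ribbed cap that fits its neck on top and press it straight down until it clicks over the sprung balls; do not stop at the click but keep pressing until the rim sits flush on the logger's shoulder. Finish still pressing firmly down on the seated cap, do not let go, and leave the other things on the desk where they are.

Things in the scene. Friction and masses are not known exactly. Their poses are not given: they have to be found in the camera images.
- crank_center (a point): point on the axis of the vise's screw, 62 mm above the desk, level with the middle of the crank's grip. x, y, z axes: z up, y level along the screw from the crank to the jaws, x level across the vise. The grip's middle runs round it on an upright circle of 40 mm radius in its x-z plane. The screw bracket (top 78 mm above the desk) begins 45 mm along +y, the logger stands 150 mm along +y
- crank_knob (a point): middle of the crank's grip: a black round bar, 16 mm in diameter, 42 mm long, parallel to the screw, free to spin on its pin, 40 mm off the screw axis; the flat steel crank arm begins 21 mm from the middle on the jaws' side, the outer side is free
- vise_crank (a joint): crank angle q, rad: 0 with the grip straight above the screw, growing clockwise as seen from the crank's end; grip at x = 40 mm sin q, z = 40 mm cos q from crank_center. Growing q closes the jaw, 6 mm a turn; it starts between 0 and 2.6, turns with about 2 N at the grip, nips the logger at about 7.3, is tight and comes up solid at about 7.9, and stays where it is left
- vise_jaw: moving jaw of the vise, 84 mm wide, 40 mm high, top 82 mm above the desk; it slides level towards the fixed jaw. The origin of its frame means nothing to the task; axes as crank_center
- logger: the open temperature logger: square aluminium housing 36 x 36 mm, 80 mm tall to its flat shoulder, standing loose on the vise's bed (42 mm above the desk) between the jaws, its lower 40 mm between them. Origin at the centre of its underside, z up, 300 g
- logger_shoulder (a point): centre of the logger's flat top shoulder, 80 mm above its underside and 122 mm above the desk; from it the neck rises: 22 mm in diameter, 20 mm tall, its top 5 mm tapered to 17 mm, with four sprung steel balls that stand 3 mm out of it 7.4 mm above the shoulder
- cap_center (a point): centre of the cap that fits: grey ribbed plastic, 37 mm in diameter (39 over ribs), 32 mm tall, flat top, rim down on the desk, 35 g. A bead inside the open rim is 24 mm wide in the clear, the hollow 28 mm deep. It meets the balls with its rim about 9.5 mm above the shoulder, resists with up to about 12 N for 4 to 5 mm, clicks and gives way, then sits with its rim flat on the shoulder
- cap_rim (a point): centre of the cap's open rim, 16 mm below cap_center; z up through the cap
- wide_cap: bystander: plain flat cap of another logger, without ribs, 52 mm in diameter and 18 mm tall; does not fit. Origin under its centre
- cell: bystander: the used battery cell, 26 mm in diameter, 50 mm tall, standing. Origin under its centre
- spare_logger: bystander: a second logger, complete with its cap on, standing on the desk, 36 x 36 x 112 mm. Origin under its centre
- screwdriver: bystander: a screwdriver 150 mm long lying to the right of the vise, on the crank's side
- pen_cup: bystander: round metal cup with pens, 72 mm in diameter, 95 mm tall. Origin under its centre
- water_bottle: bystander: clear bottle, 68 mm in diameter, 210 mm tall. Origin under its centre
- note_pad: bystander: pad of note paper 76 x 76 x 22 mm. Origin under its centre
Not all that is in view belongs to the job. What is shaped like the part that bears crank_center but green or red is not meant. What is shaped like the part that bears cap_center but purple is not meant.

How it is judged:
On the way, in this order (a step that is already met when the one before it is completed fails the run):
1. the vise jaw is cranked tight on the logger (contact force between vise_jaw and logger above 10 N), for 0.2 s.
2. the cap has clicked over the balls on the neck of the clamped logger (z of cap_rim in the frame of logger_shoulder below 0.004 m and horizontal distance between cap_rim and logger_shoulder below 0.004 m and contact force between vise_jaw and logger above 10 N), for 0.1 s.
At the end, for the whole second after the job is handed in: the program ends holding: the cap's rim is flush on the shoulder (within 2 mm), centred within 4 mm, square within 0.08 rad, the fingers still press it down (cap on logger over 4 N), and the logger stands upright, clamped by the vise jaw with over 10 N (z of cap_rim in the frame of logger_shoulder between -0.004 and 0.002 m and horizontal distance between cap_rim and logger_shoulder below 0.004 m and angle between the z axis of cap_rim and the z axis of logger_shoulder, either way round below 0.08 rad and contact force between cap and logger above 4 N and contact force between the fingers and cap above 4 N and contact force between vise_jaw and logger above 10 N and angle between logger's own z axis and vertical below 0.06 rad); the arm keeps its last pose, push and grip.
It fails at once if another thing on the desk is shoved out of its place (distance of any of wide_cap, cell, spare_logger, screwdriver, pen_cup, water_bottle, note_pad from where it was at the start of the episode above 0.03 m).
It fails at once if the logger is pulled or knocked out of the vise (distance of logger from where it was at the start of the episode above 0.03 m or angle between logger's own z axis and vertical above 0.4 rad).
It also fails if it takes over 58 s, if anything falls off the work surface, if the arm or the gripper's body presses on something with over 40 N, if the wrist force passes 120 N, or if a joint passes its speed limit or range.

### The arm

A 6-joint arm with a two-finger parallel gripper is mounted at the origin on the work surface. World frame = base frame: x ahead of the robot, y to its left, z up, the work surface at z = 0. Lengths are in m, angles in rad, forces in N, time in s.
With the tool pointing down it reaches from about 0.25 to 0.8 m from the base axis. Payload 8.5 kg.
Tool frame: the origin (TCP) lies on the centre line of the jaws, within the pads' length; the fingertips stand 25 mm ahead of it and the grasp point (between the pads) lies 6 mm ahead of it (manip.nose_length is the distance from the TCP to the fingertips, in m); z points along the fingers, y is the direction in which the jaws open and shut (so a half turn about z gives the same grasp; the last joint's range is limited). The gripper opens to 85 mm and grips with 20 to 120 N. Pads are 22 mm wide; open, the fingers measure 114 mm over their backs; the gripper's body (76 mm by 85 mm) begins 54 mm behind the grasp point. The pads swing forward as they close: fully open they stand 13 mm farther back than shut.
Start: joints at [-1.196, 0.238, -0.013, 1.319, 0, 1.571], TCP at [0.192, -0.489, 0.256] pointing down, gripper open.
Joint ranges: [-2.66, 2.66], [-1.03, 1.9], [-1.14, 1.46], [-1.82, 2.27], [-1.45, 1.34], [-3.14, 3.14]. Speed limits (rad/s): [2.22, 2.22, 2.79, 3.14, 3.14, 3.14].

### API

Orientations are given as a rotation vector (axis times angle).
In Python, from cell import manip gives the robot as it stands. The module is installed in compiled form; this text tells all that it offers.
- The arm moves only by the tool step_arm, never from a script. Its argument "moves" is a list of rows, each a list of 3 entries, a list of its own where there are three numbers: the shift along the tool's x, y, z in mm, then the turn about the tool's z in rad, then the finger opening in mm, from 0 to 85.4. In form: [[[x, y, z], yaw, fingers], ...]. A call has 1 to 12 rows; each row is the pose to reach, as a shift and turn from the pose commanded when the call began, along the tool's axes at that moment; what a row does not reach only later rows make up. A row lasts 1/10 s, in which the tool goes at most 50 mm and 8.59 degrees, less where a joint would pass 70% of its speed; a pose out of reach is approached as far as the arm can. A call with a gripper value outside its range is refused whole. The fingers move at their own pace and stop on an object; "newtons" is the grip in N (left out, the last holds). Time passes only in rows, so rows that repeat a pose let the fingers close. It gives the time, the measured TCP pose, the force and the opening at its end, in the units of the state.
- manip.get_state(): the state, without advancing time (a new reading comes with each control period).
- manip.snapshot(name): name is "scene" or "top"; returns (picture, depth): 400x640x3 uint8, red, green, blue; 400x640 float32, m along the optical axis (not along the pixel's ray), 0 where there is no reading.
- manip.camera_model(name): a dict with "intrinsics" (3x3 intrinsics, pixels), "distortion" ([k1, k2, p1, p2, k3] as OpenCV has them; the pictures are not rectified), "world_from_camera" (4x4, takes a point from camera to world coordinates). Camera axes: x right, y down, z forward; pixel columns grow to the right and rows downward; lengths in m; the calibration is good to about 2 mm. A picture is of the moment at which its call begins. camera_model takes no time and is no camera call.
- manip.finish_job(): hands the job in, once; it reports no verdict.
Trained networks look in the newest picture that a camera, given by its name, has taken for a name from the list of things; names that differ only in an ending like _2 or _b are one class to them, and where a whole thing is asked for, a point or a joint stands for the part that bears it (a point fixed in the world has none). Each returns a list of dicts, best first, with "score" (0 to 1); they miss things now and then, are a little off and sometimes report something else, mostly with a low value. They report only what shows in the picture. A call takes as long as a camera call. They do not tell look-alikes from the thing itself.
- manip.find_in(camera, name): "position" ([x, y, z] in m, in world coordinates, good to about 4 mm: the middle of the surface that is visible of it).
- manip.mark_of(camera, name): "position" ([x, y, z] in m, in world coordinates, good to about 4 mm: a listed point, or the origin of a listed thing).
The state is a dict: "time": time; "joint_pos": joint angles; "joint_vel": joint speeds; "joint_torque": joint torques, N m; "eef_pos": TCP position; "tcp_rot": TCP orientation; "force": force on the tool from outside, world axes, zero at the start; "ft_torque": the same for the moment, N m; "gripper_width": finger opening in m.
Only numpy, scipy, OpenCV 4.12 (cv2) and the standard library are available. Lean on these libraries where they do the work, as an engineer would, in place of code of your own. Each camera call takes 0.05 s, during which the arm holds its last target.

## Working session

There is one attempt and no reset: what is moved stays moved. The work goes in short steps, Python scripts to look and compute and a tool call to move; the robot and the scene stay as the last step left them, time stands still between calls to the robot, and variables do not carry over. Pictures are saved under pics/ and viewed, and the job is handed in when it is done.

Besides the shell and the picture viewer there is one more tool, called after ">>>" by a JSON object that holds its "method" and its "body", one argument or row to a line. step_arm: Moves the arm, as the interface text tells. Its arguments: {"type":"object","properties":{"moves":{"type":"array"},"newtons":{"type":"number"}},"required":["moves"]}

```bash
mkdir -p pics; ls; python3 - <<'E'
from cell import manip
import cv2,numpy as np
s=manip.get_state(); print(s)
for c in ("scene","top"):
    p,d=manip.snapshot(c); cv2.imwrite(f"pics/{c}0.png",p[:,:,::-1]); np.save(f"pics/{c}0.npy",d)
    m=manip.camera_model(c); print(m)
for c in ("scene","top"):
    for n in ("crank_center","crank_knob","cap_center","cap_rim","logger_shoulder"):
        print(c,n,[(np.round(x["position"],4).tolist(),round(x["score"],2)) for x in manip.mark_of(c,n)][:4])
print(manip.get_state()["time"])
E
```

```text
pics
{'time': 0.0, 'joint_pos': array([-1.19601700e+00,  2.38786762e-01, -1.42618043e-02,  1.31919539e+00,
        5.83665182e-06,  1.57081335e+00]), 'joint_vel': array([-3.54329231e-04, -1.05105201e-03, -1.60749117e-03,  3.80781374e-05,
        3.82370139e-04, -4.63205284e-04]), 'joint_torque': array([-3.15873527e-03, -5.38773680e+01,  3.46438336e+01,  1.85516628e-02,
       -1.58852617e-04, -2.34711894e-05]), 'eef_pos': array([ 0.19204718, -0.48820337,  0.25567152]), 'tcp_rot': array([-3.08520204e+00, -5.84971228e-01,  4.14445093e-04]), 'force': array([-0.15902948, -0.13704767,  0.16074085]), 'ft_torque': array([ 0.04337928, -0.04640422, -0.00571168]), 'gripper_width': 0.08524624734908269}
{'intrinsics': array([[367.24041934,   0.        , 317.58053283],
       [  0.        , 367.24041934, 196.9764281 ],
       [  0.        ,   0.        ,   1.        ]]), 'distortion': array([-0.01116479,  0.        ,  0.        ,  0.        ,  0.        ]), 'world_from_camera': array([[-0.1500175 ,  0.65895897, -0.73706705,  1.28296261],
       [ 0.98868142,  0.09851802, -0.11315142,  0.06150819]
[... 913 characters left out ...]
67, 0.2417, 0.0115], 0.69), ([0.5479, 0.2476, 0.0185], 0.47)]
scene cap_rim [([0.5524, 0.2459, -0.0007], 0.65), ([0.6239, 0.2456, 0.0017], 0.62)]
scene logger_shoulder [([0.5878, -0.0311, 0.1203], 0.63)]
top crank_center [([0.3764, -0.1187, 0.06], 0.98), ([0.6174, -0.1792, 0.0617], 0.78), ([0.2774, 0.2275, 0.0639], 0.65)]
top crank_knob [([0.3758, -0.1172, 0.1012], 0.69), ([0.6413, -0.1776, 0.093], 0.64), ([0.2797, 0.2274, 0.1034], 0.53)]
top cap_center [([0.5532, 0.2459, 0.0121], 0.74), ([0.6293, 0.2406, 0.0135], 0.46)]
top cap_rim [([0.6221, 0.2402, -0.0056], 0.51), ([0.5495, 0.2499, 0.002], 0.5), ([0.4778, 0.3521, 0.0025], 0.32)]
top logger_shoulder [([0.5853, -0.0331, 0.1222], 0.54)]
0.6
```

View pics/scene0.png

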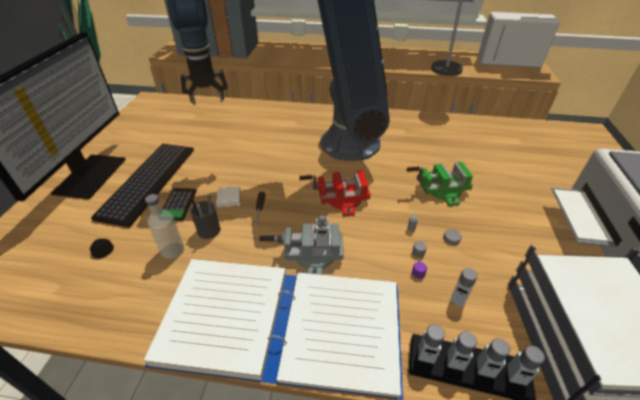

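View pics/top0.png

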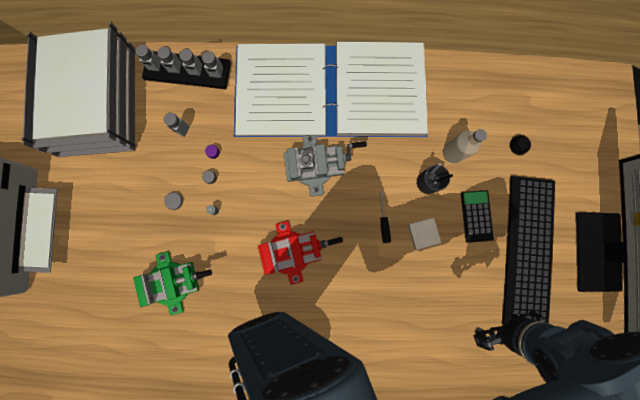

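The grey vise is the middle one, with its crank at top pixel (355,145). The red and green vises are decoys. The grey ribbed cap is at top (209,176), and the purple decoy is at (212,151). Next I refine these positions from depth.

```bash
cat > h.py <<'E'
import numpy as np,cv2
from cell import manip
def cloud(c,d):
    m=manip.camera_model(c);K=m["intrinsics"];D=m["distortion"];T=m["world_from_camera"]
    v,u=np.mgrid[0:400,0:640]
    pts=np.stack([u.ravel(),v.ravel()],1).astype(np.float32)[:,None]
    n=cv2.undistortPoints(pts,K,D)[:,0].reshape(400,640,2)
    P=np.dstack([n*d[...,None],d])
    return P@T[:3,:3].T+T[:3,3]
E
python3 - <<'E'
from h import *
for c in ("top","scene"):
    d=np.load(f"pics/{c}0.npy"); p=cv2.imread(f"pics/{c}0.png"); W=cloud(c,d); ok=d>0
    def sel(x,y,r,z0,z1): return ok&(np.hypot(W[...,0]-x,W[...,1]-y)<r)&(W[...,2]>z0)&(W[...,2]<z1)
    def show(n,m):
        q=W[m]; 
        if len(q): print(c,n,len(q),"mean",q.mean(0).round(4),"min",q.min(0).round(4),"max",q.max(0).round(4),"midext",((q.min(0)+q.max(0))/2).round(4), "col",p[m].mean(0).round())
    show("captop",sel(.552,.247,.035,.026,.05))
    show("purple",sel(.626,.241,.035,.026,.05))
    show("neck top",sel(.587,-.032,.04,.135,.16))
    show("shoulder",sel(.587,-.032,.04,.115,.127))
    show("knob",sel(.641,-.178,.04,.08,.12))
    show("desk",sel(.45,.1,.03,-.02,.02))
    show("binder",(W[...,0]>.66)&(W[...,0]<.8)&(W[...,1]>-.2)&(W[...,1]<-.1)&(W[...,2]>.004)&(W[...,2]<.06)&ok)
    im=cv2.imread(f"pics/{c}0.png")
    cr=im[120:210,270:380] if c=="top" else im[205:285,250:360]
    cv2.imwrite(f"pics/{c}0crop.png",cv2.resize(cr,None,fx=5,fy=5,interpolation=cv2.INTER_CUBIC))
    m=sel(.641,-.178,.05,.045,.13)
    q=W[m]; i=np.argsort(q[:,1]); print(q[i][::max(1,len(q)//30)].round(3).tolist())
E
```

```text
top captop 129 mean [0.5502 0.2465 0.0315] min [0.5311 0.228  0.0271] max [0.5689 0.2644 0.0381] midext [0.55   0.2462 0.0326] col [106. 110. 115.]
top purple 127 mean [0.6258 0.242  0.0314] min [0.6075 0.2242 0.0262] max [0.646  0.2598 0.0371] midext [0.6267 0.242  0.0316] col [127.  48. 106.]
top neck top 53 mean [ 0.5867 -0.0334  0.1404] min [ 0.5761 -0.0439  0.135 ] max [ 0.5976 -0.0229  0.1454] midext [ 0.5869 -0.0334  0.1402] col [ 98. 100. 104.]
top shoulder 111 mean [ 0.5845 -0.0337  0.1206] min [ 0.5678 -0.0522  0.1152] max [ 0.6075 -0.014   0.1256] midext [ 0.5876 -0.0331  0.1204] col [119. 123. 125.]
top knob 124 mean [ 0.6369 -0.1694  0.0964] min [ 0.618  -0.1979  0.0808] max [ 0.6509 -0.146   0.1037] midext [ 0.6345 -0.1719  0.0922] col [37. 42. 49.]
top desk 330 mean [ 4.496e-01  1.000e-01 -4.000e-04] min [ 0.4217  0.0722 -0.0061] max [0.4779 0.1288 0.0054] midext [ 4.498e-01  1.005e-01 -3.000e-04] col [ 84. 137. 182.]
top binder 1191 mean [ 0.7406 -0.1557  0.0298] min [ 0.6612 -0.1998  0.004 ] max [ 0.7999 -0.1002  0.0499] midext [ 0.7305 -0.15    0.0269] col [178. 187
[... 1986 characters left out ...]
 [0.649, -0.194, 0.09], [0.645, -0.192, 0.098], [0.644, -0.189, 0.102], [0.642, -0.187, 0.1], [0.643, -0.184, 0.101], [0.642, -0.181, 0.101], [0.641, -0.179, 0.1], [0.642, -0.176, 0.101], [0.64, -0.173, 0.1], [0.64, -0.17, 0.101], [0.64, -0.168, 0.101], [0.64, -0.165, 0.101], [0.64, -0.162, 0.098], [0.637, -0.16, 0.099], [0.636, -0.158, 0.098], [0.635, -0.155, 0.098], [0.62, -0.153, 0.057], [0.641, -0.151, 0.093], [0.61, -0.149, 0.071], [0.626, -0.148, 0.08], [0.635, -0.147, 0.095], [0.611, -0.146, 0.073], [0.617, -0.145, 0.068], [0.618, -0.141, 0.078], [0.612, -0.139, 0.079], [0.621, -0.138, 0.072], [0.63, -0.133, 0.079], [0.638, -0.131, 0.076], [0.633, -0.129, 0.079], [0.64, -0.128, 0.07]]
```

```bash
python3 -c "
import cv2
a=cv2.imread('pics/top0crop.png');b=cv2.imread('pics/scene0crop.png');print(a.shape,b.shape)"
```

```text
(450, 550, 3) (400, 550, 3)
```

View pics/top0crop.png

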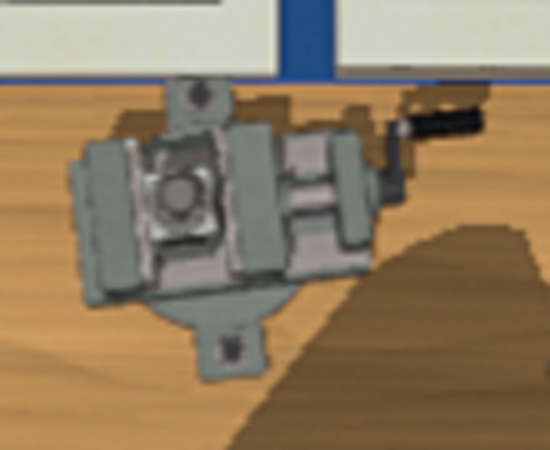

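View pics/scene0crop.png

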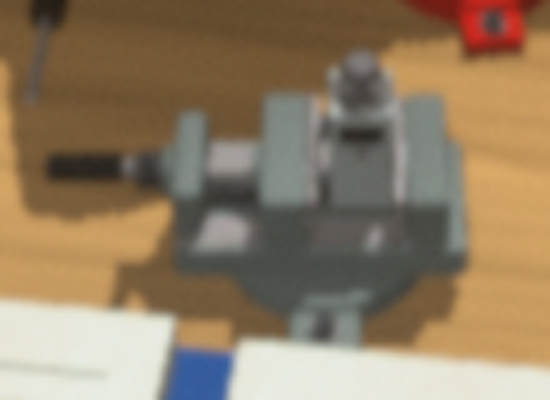

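```bash
python3 - <<'E'
from h import *
for c in ("top","scene"):
    d=np.load(f"pics/{c}0.npy"); W=cloud(c,d); ok=d>0
    X,Y,Z=W[...,0],W[...,1],W[...,2]
    m=ok&(np.hypot(X-.587,Y+.04)<.09)&(Z>.076)&(Z<.088)
    q=W[m][:,:2]; r=cv2.minAreaRect((q*1000).astype(np.float32)); print(c,"jawtops",len(q),r)
    for y0,y1 in((-.115,-.065),(-.02,.03)):
        mm=m&(Y>y0)&(Y<y1); print(cv2.minAreaRect((W[mm][:,:2]*1000).astype(np.float32)))
    # bar
    k=ok&(X>.625)&(X<.66)&(Y<-.162)&(Y>-.22)&(Z>.085)&(Z<.112); q=W[k]
    mu=q.mean(0);u=np.linalg.svd(q-mu)[2][0]; print("bar",mu.round(4),u.round(3),"y range",q[:,1].min(),q[:,1].max(),"topz",np.percentile(q[:,2],90))
    b=ok&(Y>-.24)&(Y<-.14)&(X>.655)&(X<.78)
    for x in np.arange(.66,.76,.01):
        s=b&(X>=x)&(X<x+.01); print(round(x,2),s.sum(), Z[s].max().round(3) if s.any() else 0, np.median(Z[s]).round(3) if s.any() else 0, end=" | ")
    print()
E
```

```text
top jawtops 713 ((596.2604370117188, -55.96119689941406), (83.69676208496094, 144.75567626953125), 8.652215003967285)
((599.592529296875, -79.02220153808594), (84.69922637939453, 27.756296157836914), 1.308816909790039)
((587.85791015625, 0.45157432556152344), (83.74034118652344, 31.30339241027832), 10.692987442016602)
bar [ 0.64   -0.1801  0.0982] [-0.185  0.983  0.023] y range -0.19793144469024931 -0.16226581862383987 topz 0.10115368578202766
0.66 52 0.003 -0.001 | 0.67 93 0.007 -0.001 | 0.68 173 0.035 0.002 | 0.69 151 0.037 0.032 | 0.7 110 0.039 0.033 | 0.71 114 0.038 0.032 | 0.72 109 0.037 0.033 | 0.73 112 0.038 0.032 | 0.74 115 0.038 0.033 | 0.75 108 0.038 0.033 | 
scene jawtops 596 ((597.232177734375, -56.04344177246094), (85.88542175292969, 142.78334045410156), 9.69027328491211)
((600.3642578125, -79.04528045654297), (27.691268920898438, 86.89089965820312), 89.86307525634766)
((588.9200439453125, -2.9711360931396484), (83.289306640625, 36.0146369934082), 5.997557163238525)
bar [ 0.6447 -0.1797  0.0982] [ 0.189 -0.982 -0.016] y range -0.19725603503259365 -0.16206800468012722 topz 0.10177651108590502
0.66 52 0.005 0.001 | 0.67 0 0 0 | 0.68 8 0.033 0.032 | 0.69 104 0.037 0.033 | 0.7 105 0.036 0.033 | 0.71 125 0.038 0.033 | 0.72 112 0.037 0.033 | 0.73 178 0.037 0.032 | 0.74 191 0.037 0.032 | 0.75 173 0.037 0.032 |
```

```bash
cat >> h.py <<'E'
from scipy.spatial.transform import Rotation as Ro
def to(tgt,yang=None,s=None):
    s=s or manip.get_state(); R=Ro.from_rotvec(s["tcp_rot"]).as_matrix()
    sh=R.T@(np.array(tgt)-s["eef_pos"])*1000
    a=np.degrees(np.arctan2(R[1,1],R[0,1])); yaw=None
    if yang is not None: yaw=-np.radians((yang-a+180)%360-180)
    return sh.round(1).tolist(),yaw,round(a,2),"tilt",round(float(np.degrees(np.arccos(-R[2,2]))),2)
E
python3 -c "
from h import *
print(to((.643,-.182,.20),10)); print(to((.643,-.182,.256),10)); print(manip.nose_length)"
```

```text
([531.7, -120.2, 56.3], np.float64(-1.3705615585166437), np.float64(-68.53), 'tilt', 0.01)
([531.7, -120.2, 0.3], np.float64(-1.3705615585166437), np.float64(-68.53), 'tilt', 0.01)
0.025
```

>>> {"method": "step_arm", "body": {
  "moves": [
    [[44,-10,0],-0.12,50],
    [[88,-20,0],-0.24,50],
    [[132,-30,0],-0.36,50],
    [[176,-40,0],-0.48,50],
    [[220,-50,0],-0.6,50],
    [[264,-60,0],-0.72,50],
    [[308,-70,0],-0.84,50],
    [[352,-80,0],-0.96,50],
    [[396,-90,0],-1.08,50],
    [[440,-100,5],-1.2,50],
    [[484,-110,15],-1.3,50],
    [[520,-118,25],-1.37,50]
  ],
  "newtons": 30
}}

```text
time: 1.8
eef_pos: [0.6348, -0.1866, 0.2309]
tcp_rot: [2.014, 2.411, 0.001]
force: [0.7, -0.0, -0.0]
gripper_width: 0.0503
```

```bash
python3 -c "
from h import *
print(to((.643,-.182,.106),10)); s=manip.get_state();print(s['time'],s['eef_pos'],s['gripper_width'],s['force'])"
```

```text
([3.1, 8.8, 124.9], np.float64(0.004380752519281514), np.float64(10.25), 'tilt', 0.04)
1.8 [ 0.63483354 -0.18658655  0.23093401] 0.050320412603050826 [ 0.66587754 -0.0135196  -0.0054725 ]
```

>>> {"method": "step_arm", "body": {
  "moves": [
    [[3,9,25],0,50],
    [[3,9,50],0,50],
    [[3,9,75],0,50],
    [[3,9,95],0,50],
    [[3,9,110],0,50],
    [[3,9,122],0,50],
    [[3,9,125],0,50],
    [[3,9,125],0,50]
  ]
}}

```text
time: 2.6
eef_pos: [0.6412, -0.1838, 0.1062]
tcp_rot: [-2.02, -2.406, 0.0]
force: [-0.2, -0.2, 0.5]
gripper_width: 0.0501
```

```bash
python3 - <<'E'
from h import *
s=manip.get_state();print(s['time'],s['eef_pos'],s['gripper_width'],s['force'])
p,d=manip.snapshot("scene"); cv2.imwrite("pics/s1.png",cv2.resize(p[130:290,200:400,::-1],None,fx=4,fy=4,interpolation=cv2.INTER_CUBIC)[:600])
print([(np.round(x["position"],4).tolist(),round(x["score"],2)) for x in manip.mark_of("scene","crank_knob")][:4])
E
```

```text
2.6 [ 0.64116504 -0.1838217   0.10615512] 0.05006773573816565 [-0.21281789 -0.23206042  0.49943252]
[([0.3764, -0.1154, 0.1028], 0.52), ([0.2818, 0.2253, 0.1007], 0.5), ([0.6414, -0.1772, 0.0913], 0.43)]
```

View pics/s1.png

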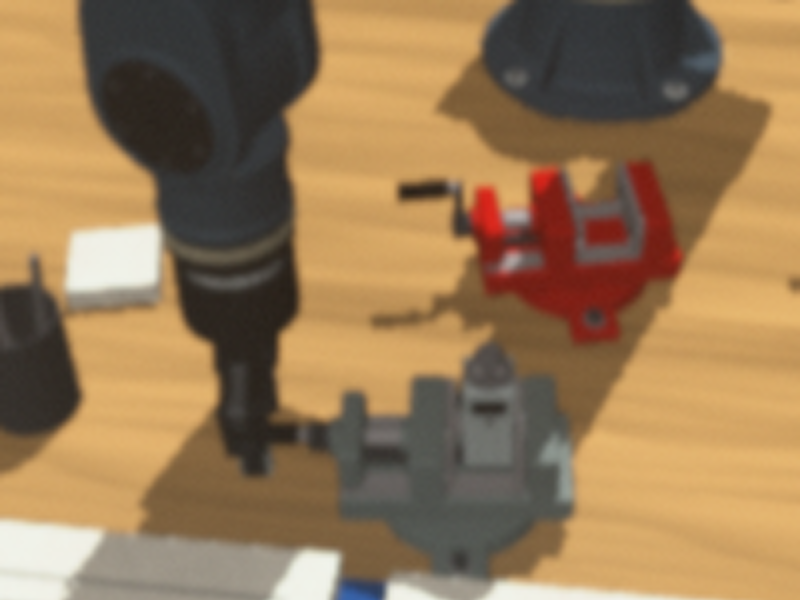

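The gripper straddles the outer part of the grip, with the fingers at about (250,440) in the crop. Now I close.

>>> {"method": "step_arm", "body": {
  "moves": [
    [[0,0,0],0,10],
    [[0,0,0],0,10],
    [[0,0,0],0,10],
    [[0,0,0],0,10],
    [[0,0,0],0,10],
    [[0,0,0],0,10]
  ],
  "newtons": 30
}}

```text
time: 3.3
eef_pos: [0.642, -0.1839, 0.107]
tcp_rot: [2.019, 2.405, 0.002]
force: [3.4, -0.1, 5.2]
gripper_width: 0.0152
```

```bash
python3 - <<'E'
from h import *
s=manip.get_state();print(s['time'],s['eef_pos'],s['gripper_width'],s['force'])
E
```

```text
3.3 [ 0.64199111 -0.1838912   0.1070354 ] 0.0152403570994306 [ 3.35462412 -0.12047813  5.2339114 ]
```

```bash
cat >> h.py <<'E'
def arc(q0,q1,n,r=40,off=(0,0)):
    q=np.linspace(q0,q1,n+1)[1:]
    return [[[0,round(r*(np.sin(a)-np.sin(q0))+off[0],1),round(-r*(np.cos(a)-np.cos(q0))+off[1],1)],0,10] for a in q]
E
python3 -c "
from h import *
print(arc(.66,1.6,8))"
```

```text
[[[0, np.float64(3.5), np.float64(3.1)], 0, 10], [[0, np.float64(6.7), np.float64(6.6)], 0, 10], [[0, np.float64(9.4), np.float64(10.4)], 0, 10], [[0, np.float64(11.7), np.float64(14.5)], 0, 10], [[0, np.float64(13.4), np.float64(18.9)], 0, 10], [[0, np.float64(14.6), np.float64(23.4)], 0, 10], [[0, np.float64(15.3), np.float64(28.1)], 0, 10], [[0, np.float64(15.5), np.float64(32.8)], 0, 10]]
```

>>> {"method": "step_arm", "body": {
  "moves": [
    [[0,3.5,3],0,10],
    [[0,6.5,6.5],0,10],
    [[0,9.5,10.5],0,10],
    [[0,11.5,14.5],0,10],
    [[0,13.5,19],0,10],
    [[0,14.5,23.5],0,10],
    [[0,15.5,28],0,10],
    [[0,15.5,33],0,10]
  ]
}}

```text
time: 4.1
eef_pos: [0.6567, -0.1815, 0.0727]
tcp_rot: [2.02, 2.406, -0.001]
force: [4.2, -3.1, 0.8]
gripper_width: 0.0148
```

```bash
python3 - <<'E'
from h import *
s=manip.get_state();print(s['time'],s['eef_pos'],s['gripper_width'],s['force'])
p,d=manip.snapshot("scene"); cv2.imwrite("pics/s2.png",cv2.resize(p[180:290,220:370,::-1],None,fx=5,fy=5,interpolation=cv2.INTER_CUBIC))
print([(np.round(x["position"],4).tolist(),round(x["score"],2)) for x in manip.mark_of("scene","crank_knob")][:4])
print([list(map(float,[a[0][1],a[0][2]])) for a in arc(1.6,3.3,12)])
E
```

```text
4.1 [ 0.65668226 -0.18150887  0.07266796] 0.014800735159451643 [ 4.22443243 -3.1294921   0.80337234]
[([0.6543, -0.1738, 0.0576], 0.68), ([0.2833, 0.2271, 0.1032], 0.59), ([0.5625, -0.3896, 0.0005], 0.56), ([0.3737, -0.1169, 0.1028], 0.52)]
[[-0.6, 5.6], [-1.9, 11.1], [-4.0, 16.4], [-6.9, 21.3], [-10.4, 25.7], [-14.5, 29.6], [-19.1, 32.9], [-24.1, 35.5], [-29.4, 37.4], [-35.0, 38.5], [-40.7, 38.8], [-46.3, 38.3]]
```

View pics/s2.png

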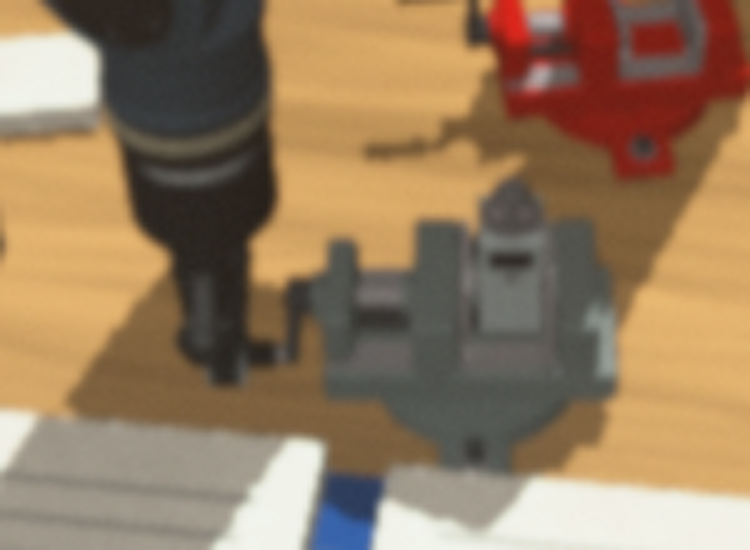

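The crank follows and the grip is now level with the screw. I continue round the bottom.

>>> {"method": "step_arm", "body": {
  "moves": [
    [[0,-0.5,5.5],0,10],
    [[0,-2,11],0,10],
    [[0,-4,16.5],0,10],
    [[0,-7,21.5],0,10],
    [[0,-10.5,25.5],0,10],
    [[0,-14.5,29.5],0,10],
    [[0,-19,33],0,10],
    [[0,-24,35.5],0,10],
    [[0,-29.5,37.5],0,10],
    [[0,-35,38.5],0,10],
    [[0,-40.5,39],0,10],
    [[0,-46.5,38.5],0,10]
  ]
}}

```text
time: 5.4
eef_pos: [0.6117, -0.1884, 0.036]
tcp_rot: [2.018, 2.405, 0.005]
force: [3.7, 3.2, 11.3]
gripper_width: 0.015
```

```bash
python3 - <<'E'
from h import *
s=manip.get_state();print(s['time'],s['eef_pos'],s['gripper_width'],s['force'])
print([list(map(float,[a[0][1],a[0][2]])) for a in arc(3.3,5,12)])
E
```

```text
5.4 [ 0.61171653 -0.18840331  0.03602257] 0.015031558326764121 [ 3.70498016  3.17970726 11.34266091]
[[-5.5, -1.3], [-10.8, -3.3], [-15.7, -6.1], [-20.2, -9.6], [-24.2, -13.6], [-27.5, -18.2], [-30.2, -23.2], [-32.1, -28.5], [-33.3, -34.0], [-33.7, -39.7], [-33.3, -45.3], [-32.0, -50.8]]
```

>>> {"method": "step_arm", "body": {
  "moves": [
    [[0,-5.5,-2.5],0,10],
    [[0,-11,-4.5],0,10],
    [[0,-15.5,-7],0,10],
    [[0,-20,-10.5],0,10],
    [[0,-24,-14.5],0,10],
    [[0,-27.5,-19],0,10],
    [[0,-30,-24],0,10],
    [[0,-32,-29.5],0,10],
    [[0,-33,-35],0,10],
    [[0,-33.5,-40.5],0,10],
    [[0,-33,-46],0,10],
    [[0,-31.5,-51.5],0,10]
  ]
}}

```text
time: 6.6
eef_pos: [0.5788, -0.1936, 0.0855]
tcp_rot: [-2.017, -2.404, -0.001]
force: [3.3, 1.8, -4.9]
gripper_width: 0.0145
```

```bash
python3 - <<'E'
from h import *
s=manip.get_state();print(s['time'],s['eef_pos'],s['gripper_width'],s['force'])
p,d=manip.snapshot("scene"); cv2.imwrite("pics/s3.png",cv2.resize(p[180:290,220:370,::-1],None,fx=5,fy=5,interpolation=cv2.INTER_CUBIC))
print([(np.round(x["position"],4).tolist(),round(x["score"],2)) for x in manip.mark_of("scene","crank_knob")][:4])
print([list(map(float,[a[0][1],a[0][2]])) for a in arc(5,6.7,12)])
E
```

```text
6.6 [ 0.57882541 -0.1935528   0.08547416] 0.014483711601826122 [ 3.34756212  1.84438851 -4.91380093]
[([0.5514, 0.2485, 0.0178], 0.75), ([0.2816, 0.2287, 0.1055], 0.65), ([0.3766, -0.1187, 0.1019], 0.55), ([0.5757, -0.1884, 0.0735], 0.45)]
[[2.0, -5.3], [4.7, -10.3], [8.1, -14.8], [12.1, -18.8], [16.6, -22.2], [21.6, -25.0], [26.9, -27.0], [32.4, -28.2], [38.0, -28.7], [43.7, -28.3], [49.2, -27.1], [54.6, -25.2]]
```

View pics/s3.png

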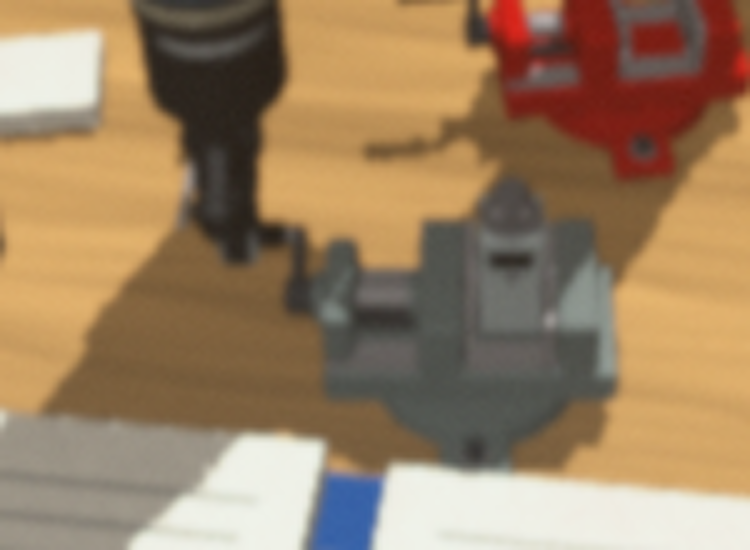

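>>> {"method": "step_arm", "body": {
  "moves": [
    [[0,2,-5.5],0,10],
    [[0,4.5,-10.5],0,10],
    [[0,8,-15],0,10],
    [[0,12,-19],0,10],
    [[0,16.5,-22],0,10],
    [[0,21.5,-25],0,10],
    [[0,27,-27],0,10],
    [[0,32.5,-28],0,10],
    [[0,38,-28.5],0,10],
    [[0,43.5,-28],0,10],
    [[0,49,-27],0,10],
    [[0,54.5,-25],0,10]
  ]
}}

```text
time: 7.9
eef_pos: [0.6336, -0.1853, 0.1123]
tcp_rot: [2.02, 2.406, 0.0]
force: [-0.9, 3.6, 4.0]
gripper_width: 0.0149
```

```bash
python3 - <<'E'
from h import *
s=manip.get_state();print(s['time'],s['eef_pos'],s['gripper_width'],s['force'])
print([list(map(float,[a[0][1],a[0][2]])) for a in arc(6.7,7.9,12)])
E
```

```text
7.9 [ 0.63357718 -0.18526248  0.11232769] 0.014909165749751516 [-0.85611388  3.58298435  3.99655461]
[[3.6, 1.8], [6.9, 3.9], [10.1, 6.4], [13.0, 9.2], [15.6, 12.2], [17.8, 15.5], [19.8, 19.0], [21.3, 22.7], [22.5, 26.5], [23.3, 30.4], [23.7, 34.4], [23.8, 38.4]]
```

>>> {"method": "step_arm", "body": {
  "moves": [
    [[0,3.5,2],0,10],
    [[0,7,4],0,10],
    [[0,10,6.5],0,10],
    [[0,13,9],0,10],
    [[0,15.5,12],0,10],
    [[0,18,15.5],0,10],
    [[0,20,19],0,10],
    [[0,21.5,22.5],0,10]
  ]
}}

```text
time: 8.7
eef_pos: [0.6548, -0.1819, 0.0885]
tcp_rot: [2.02, 2.405, -0.0]
force: [2.1, -1.4, 3.6]
gripper_width: 0.0146
```

```bash
python3 - <<'E'
from h import *
s=manip.get_state();print(s['time'],s['eef_pos'],s['gripper_width'],s['force'])
print([list(map(float,[a[0][1],a[0][2]])) for a in arc(7.5,8.1,6)])
E
```

```text
8.7 [ 0.65482499 -0.181857    0.08850869] 0.014587432501011346 [ 2.13808833 -1.37548977  3.62270089]
[[1.2, 3.8], [2.0, 7.7], [2.4, 11.7], [2.4, 15.7], [2.1, 19.7], [1.3, 23.6]]
```

>>> {"method": "step_arm", "body": {
  "moves": [
    [[0,1,4],0,10],
    [[0,2,7.5],0,10],
    [[0,2.5,11.5],0,10],
    [[0,2.5,13.5],0,10]
  ]
}}

```text
time: 9.1
eef_pos: [0.6569, -0.1815, 0.075]
tcp_rot: [2.02, 2.406, -0.001]
force: [1.4, -1.7, 6.1]
gripper_width: 0.0149
```

```bash
python3 - <<'E'
from h import *
s=manip.get_state();print(s['time'],s['eef_pos'],s['gripper_width'],s['force'])
E
```

```text
9.1 [ 0.65690183 -0.18149294  0.07502329] 0.014872318865841882 [ 1.38794883 -1.72043066  6.05670111]
```

>>> {"method": "step_arm", "body": {
  "moves": [
    [[0,0,2],0,10],
    [[0,0,4],0,10],
    [[0,-0.5,6],0,10],
    [[0,-0.5,6],0,10]
  ],
  "newtons": 60
}}

```text
time: 9.5
eef_pos: [0.6567, -0.1815, 0.0713]
tcp_rot: [2.019, 2.404, 0.001]
force: [-2.6, 0.5, 18.8]
gripper_width: 0.0139
```

```bash
python3 - <<'E'
from h import *
s=manip.get_state();print(s['time'],s['eef_pos'],s['gripper_width'],s['force'])
p,d=manip.snapshot("scene"); cv2.imwrite("pics/s4.png",cv2.resize(p[180:290,220:370,::-1],None,fx=5,fy=5,interpolation=cv2.INTER_CUBIC))
print([(np.round(x["position"],4).tolist(),round(x["score"],2)) for x in manip.mark_of("scene","crank_knob")][:4])
E
```

```text
9.5 [ 0.65673407 -0.18153441  0.07125629] 0.013913528773348744 [-2.58965447  0.45618163 18.82483445]
[([0.6565, -0.1768, 0.0577], 0.65), ([0.2838, 0.2258, 0.1012], 0.64), ([0.3772, -0.118, 0.1022], 0.57)]
```

View pics/s4.png

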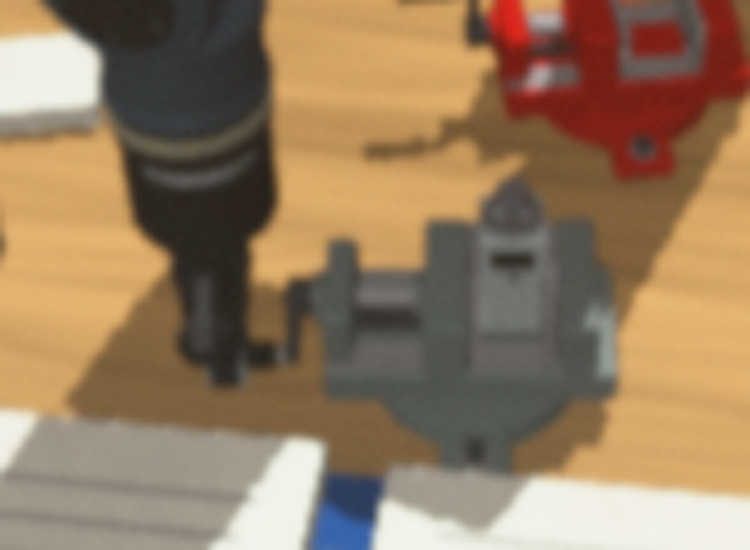

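The force is rising at about the level-crank angle (q about 7.9), which means it is nearly solid. One more push confirms.

>>> {"method": "step_arm", "body": {
  "moves": [
    [[0,0,2],0,10],
    [[0,0,3],0,10],
    [[0,0,3],0,10],
    [[0,0,3],0,10]
  ],
  "newtons": 80
}}

```text
time: 10.0
eef_pos: [0.6568, -0.1815, 0.0707]
tcp_rot: [2.018, 2.403, 0.002]
force: [-8.4, 2.1, 36.5]
gripper_width: 0.0136
```

```bash
python3 - <<'E'
from h import *
s=manip.get_state();print(s['time'],s['eef_pos'],s['gripper_width'],s['force'])
E
```

```text
10.0 [ 0.65684721 -0.18145553  0.07065013] 0.013595962081332114 [-8.39625663  2.07519031 36.5105777 ]
```

It's solid: 36 N with 0.6 mm of travel. I release and lift.

>>> {"method": "step_arm", "body": {
  "moves": [
    [[0,0,-3.5],0,10],
    [[0,0,-3.5],0,34],
    [[0,0,-3.5],0,34],
    [[0,0,-3.5],0,34],
    [[0,0,-20],0,34],
    [[0,0,-50],0,34],
    [[0,0,-90],0,60],
    [[0,0,-130],0,60]
  ],
  "newtons": 40
}}

```text
time: 10.8
eef_pos: [0.6557, -0.1809, 0.1962]
tcp_rot: [-2.018, -2.404, 0.002]
force: [0.9, -0.8, 0.5]
gripper_width: 0.0598
```

```bash
python3 - <<'E'
from h import *
s=manip.get_state();print(s['time'],s['eef_pos'],s['gripper_width'],s['force'],s['joint_pos'])
p,d=manip.snapshot("scene"); cv2.imwrite("pics/s5.png",cv2.resize(p[180:290,220:370,::-1],None,fx=5,fy=5,interpolation=cv2.INTER_CUBIC))
W=cloud("scene",d); 
def sel(x,y,r,z0,z1): return W[(d>0)&(np.hypot(W[...,0]-x,W[...,1]-y)<r)&(W[...,2]>z0)&(W[...,2]<z1)]
for q in (sel(.588,-.033,.04,.135,.16),sel(.588,-.033,.04,.115,.127)): print(q.mean(0),(q.min(0)+q.max(0))/2)
print([(np.round(x["position"],4).tolist(),round(x["score"],2)) for x in manip.mark_of("scene","logger_shoulder")][:2])
print(to((.551,.2468,.20),35),to((.551,.2468,.20),10))
E
```

```text
10.8 [ 0.65569249 -0.18089671  0.19624102] 0.05983949477535733 [ 0.86004227 -0.82576425  0.48869189] [-2.69218139e-01  5.33115278e-01  2.89702007e-01  1.33038174e+00
  6.74221752e-05  1.12743185e+00]
[ 0.59074034 -0.03347633  0.14057901] [ 0.58942289 -0.034166    0.14018049]
[ 0.59467261 -0.03222434  0.12106833] [ 0.58753467 -0.03331015  0.12110556]
[([0.5859, -0.0304, 0.1204], 0.83)]
([440.6, -31.6, 0.0], np.float64(-0.43677158967339275), np.float64(9.97), 'tilt', 0.42) ([440.6, -31.6, 0.0], np.float64(-0.0004392766748103321), np.float64(9.97), 'tilt', 0.42)
```

View pics/s5.png

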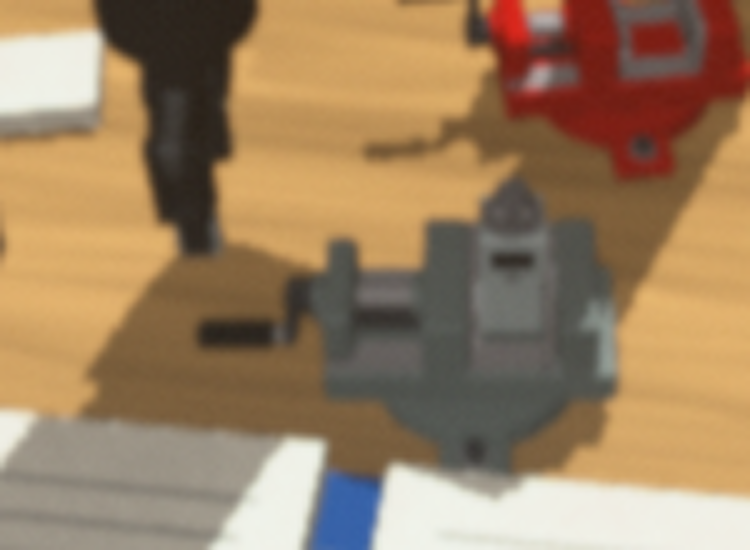

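The crank is left at about 3 o'clock (crop (240,332)), and the jaw is against the logger, which is upright. Next is the cap.

>>> {"method": "step_arm", "body": {
  "moves": [
    [[40,-3,-10],0,55],
    [[80,-6,-10],0,55],
    [[120,-9,-10],0,55],
    [[160,-12,-10],0,55],
    [[200,-15,-10],0,55],
    [[240,-18,-10],0,55],
    [[280,-21,-10],0,55],
    [[320,-24,-5],0,55],
    [[360,-27,10],0,55],
    [[400,-29,30],0,55],
    [[430,-31,50],0,55],
    [[440,-32,70],0,55]
  ]
}}

```text
time: 12.1
eef_pos: [0.5473, 0.2493, 0.1245]
tcp_rot: [-2.016, -2.408, 0.002]
force: [0.6, -0.8, 1.0]
gripper_width: 0.055
```

```bash
python3 - <<'E'
from h import *
s=manip.get_state();print(s['time'],s['eef_pos'],s['gripper_width'],s['force'])
print(to((.551,.2467,.032),10))
E
```

```text
12.1 [0.54732952 0.24930292 0.12448924] 0.05497638986183813 [ 0.63193061 -0.77628654  1.02363555]
([-3.2, 3.3, 92.5], np.float64(0.0023740234395825477), np.float64(10.14), 'tilt', 0.09)
```

>>> {"method": "step_arm", "body": {
  "moves": [
    [[-3,3,15],0,55],
    [[-3,3,35],0,55],
    [[-3,3,50],0,55],
    [[-3,3,50],0,55],
    [[-3,3,50],0,55]
  ]
}}

```text
time: 12.6
eef_pos: [0.5518, 0.2441, 0.0759]
tcp_rot: [-2.019, -2.406, 0.002]
force: [0.7, 0.5, 0.4]
gripper_width: 0.0547
```

```bash
python3 - <<'E'
from h import *
s=manip.get_state();print(s['time'],s['eef_pos'],s['gripper_width'],s['force'])
print(to((.551,.2467,.032),10))
p,d=manip.snapshot("scene"); cv2.imwrite("pics/s6.png",cv2.resize(p[170:310,360:520,::-1],None,fx=4,fy=4,interpolation=cv2.INTER_CUBIC))
E
```

```text
12.6 [0.55183583 0.24406513 0.07585514] 0.054706147471962674 [0.6716829  0.50631961 0.42688258]
([2.8, -0.3, 43.9], np.float64(-0.00048607292012924574), np.float64(9.97), 'tilt', 0.09)
```

View pics/s6.png

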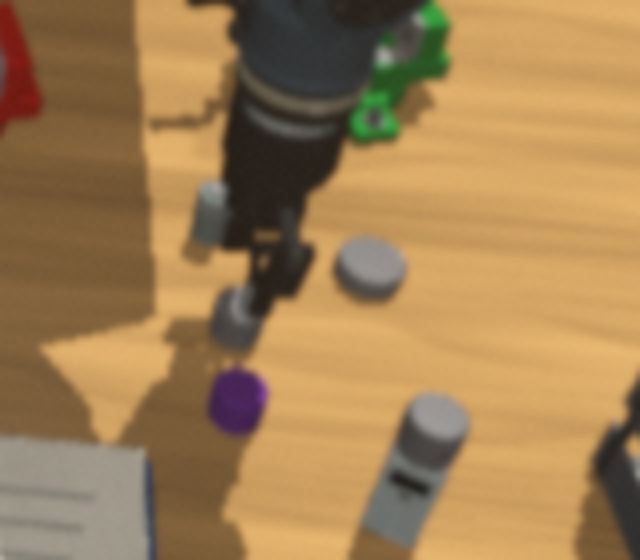

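```bash
python3 - <<'E'
from h import *
m=manip.camera_model("scene");T=np.linalg.inv(m["world_from_camera"])
s=manip.get_state();R=Ro.from_rotvec(s["tcp_rot"]).as_matrix();p=s["eef_pos"]
for n,o in dict(tcp=(0,0,0),tip=(0,0,.022),f1=(0,.035,.018),f2=(0,-.035,.018)).items():
    w=p+R@np.array(o); r,_=cv2.projectPoints(w[None],cv2.Rodrigues(T[:3,:3])[0],T[:3,3],m["intrinsics"],m["distortion"])
    print(n,w.round(3),((r[0,0]-[360,170])*4).round())
for w in ((.551,.2467,.032),(.551,.2467,0)):
    r,_=cv2.projectPoints(np.array([w]),cv2.Rodrigues(T[:3,:3])[0],T[:3,3],m["intrinsics"],m["distortion"]); print(((r[0,0]-[360,170])*4).round())
E
python3 - <<'E'
import sys; sys.path.insert(0,'.')
import os; os.chdir('.')
from h import *
p,d=manip.snapshot("top"); cv2.imwrite("pics/t6.png",cv2.resize(p[100:250,140:300,::-1],None,fx=4,fy=4,interpolation=cv2.INTER_CUBIC))
E
```

```text
tcp [0.552 0.244 0.077] [247. 260.]
tip [0.552 0.244 0.055] [241. 281.]
f1 [0.587 0.25  0.059] [254. 315.]
f2 [0.518 0.238 0.059] [231. 241.]
[239. 301.]
[231. 330.]
```

View pics/t6.png

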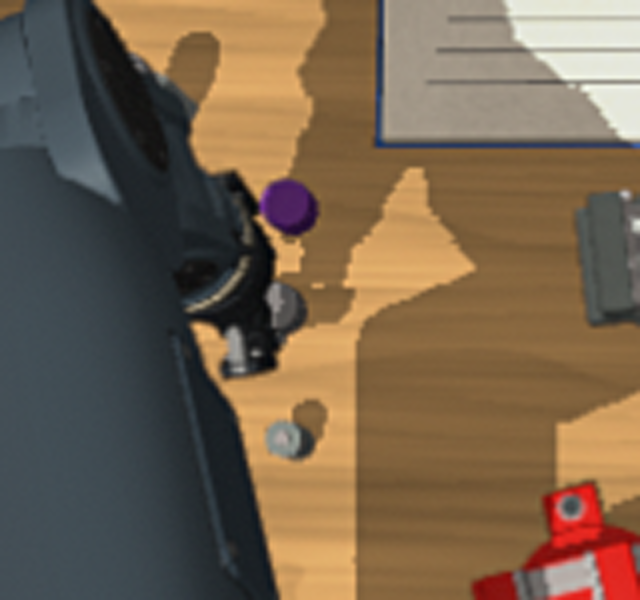

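```bash
python3 - <<'E'
from h import *
p,d=manip.snapshot("scene");W=cloud("scene",d)
m=(d>0)&(np.hypot(W[...,0]-.551,W[...,1]-.247)<.075)&(W[...,2]>.04)&(W[...,2]<.14)
for z in np.arange(.04,.14,.008):
    k=m&(W[...,2]>=z)&(W[...,2]<z+.008)
    for nm,kk in (("front",k&(W[...,0]>.552)),("back",k&(W[...,0]<=.552))):
        q=W[kk]
        if len(q)>2: print(nm,round(z,3),len(q),"x",q[:,0].min().round(3),q[:,0].max().round(3),"y",q[:,1].min().round(3),q[:,1].max().round(3))
E
```

```text
front 0.056 3 x 0.586 0.586 y 0.24 0.243
back 0.056 12 x 0.522 0.527 y 0.232 0.247
front 0.064 17 x 0.581 0.593 y 0.239 0.258
back 0.064 12 x 0.521 0.53 y 0.228 0.242
front 0.072 15 x 0.585 0.594 y 0.24 0.259
back 0.072 11 x 0.523 0.527 y 0.229 0.241
front 0.08 13 x 0.582 0.595 y 0.238 0.258
back 0.08 9 x 0.522 0.527 y 0.228 0.24
back 0.088 13 x 0.52 0.528 y 0.229 0.24
front 0.096 7 x 0.581 0.607 y 0.238 0.258
back 0.096 7 x 0.511 0.525 y 0.226 0.24
front 0.104 32 x 0.58 0.612 y 0.237 0.266
back 0.104 14 x 0.498 0.528 y 0.222 0.235
front 0.112 30 x 0.585 0.613 y 0.238 0.267
back 0.112 10 x 0.497 0.535 y 0.224 0.233
front 0.12 35 x 0.57 0.616 y 0.232 0.265
back 0.12 11 x 0.496 0.534 y 0.223 0.232
front 0.128 39 x 0.571 0.616 y 0.23 0.266
back 0.128 3 x 0.527 0.537 y 0.223 0.225
front 0.136 17 x 0.569 0.617 y 0.23 0.267
back 0.136 4 x 0.534 0.543 y 0.224 0.229
```

The finger depth agrees with the kinematics: the front finger centre is at y≈0.249 and the tips are 18 mm below the TCP. I descend and grip.

>>> {"method": "step_arm", "body": {
  "moves": [
    [[2.5,0,15],0,55],
    [[2.5,0,30],0,55],
    [[2.5,0,42],0,55],
    [[2.5,0,46],0,55],
    [[2.5,0,46],0,35],
    [[2.5,0,46],0,35],
    [[2.5,0,46],0,35],
    [[2.5,0,46],0,35],
    [[2.5,0,46],0,35],
    [[2.5,0,46],0,35]
  ],
  "newtons": 60
}}

```text
time: 13.75
eef_pos: [0.552, 0.2468, 0.0306]
tcp_rot: [2.02, 2.406, 0.001]
force: [-0.7, -0.1, 2.1]
gripper_width: 0.036
```

```bash
python3 - <<'E'
from h import *
s=manip.get_state();print(s['time'],s['eef_pos'],s['gripper_width'],s['force'])
E
```

```text
13.75 [0.55201455 0.2467941  0.03064961] 0.03603943850930338 [-0.69644093 -0.05822139  2.09415437]
```

>>> {"method": "step_arm", "body": {
  "moves": [
    [[0,0,0],0,25],
    [[0,0,0],0,25],
    [[0,0,-20],0,25],
    [[0,0,-50],0,25],
    [[0,0,-90],0,25],
    [[0,0,-130],0,25],
    [[0,0,-160],0,25],
    [[0,0,-170],0,25],
    [[0,0,-170],0,25]
  ],
  "newtons": 70
}}

```text
time: 14.65
eef_pos: [0.5524, 0.247, 0.2014]
tcp_rot: [2.019, 2.405, 0.003]
force: [-0.4, 0.1, -0.7]
gripper_width: 0.0356
```

```bash
python3 - <<'E'
from h import *
s=manip.get_state();print(s['time'],s['eef_pos'],s['gripper_width'],s['force'])
p,d=manip.snapshot("scene"); cv2.imwrite("pics/s7.png",cv2.resize(p[120:300,340:540,::-1],None,fx=3,fy=3,interpolation=cv2.INTER_CUBIC))
W=cloud("scene",d)
q=W[(d>0)&(np.hypot(W[...,0]-.552,W[...,1]-.247)<.06)&(W[...,2]>.15)&(W[...,2]<.21)]
print(q[:,2].min())
print([(np.round(x["position"],4).tolist(),round(x["score"],2)) for x in manip.mark_of("scene","cap_rim")][:3])
print(to((.588,-.0335,.205),10))
E
```

```text
14.65 [0.55242079 0.24697429 0.20137379] 0.03559292586006001 [-0.39853954  0.12245728 -0.74950836]
0.1717853274377713
[([0.6267, 0.2433, 0.0001], 0.66), ([0.5502, 0.2442, 0.1695], 0.58)]
([-282.1, -12.3, -6.0], np.float64(-0.0005472141690103554), np.float64(9.97), 'tilt', 0.11)
```

View pics/s7.png

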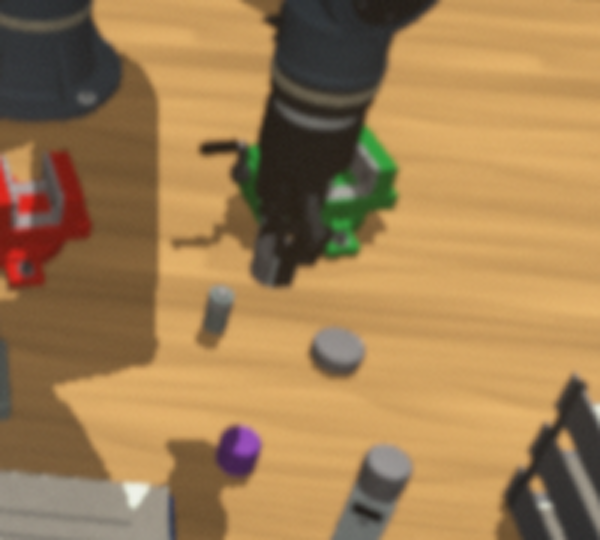

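The grey cap is held at (265,258), with its rim about 30 mm below the TCP. I move over the neck.

>>> {"method": "step_arm", "body": {
  "moves": [
    [[-20,-1,-4],0,25],
    [[-55,-2.5,-4],0,25],
    [[-95,-4,-4],0,25],
    [[-135,-6,-4],0,25],
    [[-175,-8,-4],0,25],
    [[-210,-9,-4],0,25],
    [[-240,-10.5,-4],0,25],
    [[-263,-11.5,-4],0,25],
    [[-277,-12,-4],0,25],
    [[-282,-12.5,-4],0,25],
    [[-282,-12.5,-4],0,25],
    [[-282,-12.5,-4],0,25]
  ]
}}

```text
time: 15.95
eef_pos: [0.5882, -0.0323, 0.2039]
tcp_rot: [-2.019, -2.406, 0.0]
force: [0.7, -0.7, -0.3]
gripper_width: 0.0354
```

```bash
python3 - <<'E'
from h import *
s=manip.get_state();print(s['time'],s['eef_pos'],s['gripper_width'],s['force'])
for c in("scene","top"):
    p,d=manip.snapshot(c); 
    cr=p[150:280,260:400] if c=="scene" else p[110:210,250:370]
    cv2.imwrite(f"pics/{c}8.png",cv2.resize(cr[:,:,::-1],None,fx=4,fy=4,interpolation=cv2.INTER_CUBIC))
    W=cloud(c,d); b=(d>0)&(np.hypot(W[...,0]-.588,W[...,1]+.0335)<.05)
    for z in np.arange(.116,.215,.006):
        q=W[b&(W[...,2]>=z)&(W[...,2]<z+.006)]
        if len(q)>2: print(c,round(z,3),len(q),"x",q[:,0].min().round(4),q[:,0].max().round(4),"y",q[:,1].min().round(4),q[:,1].max().round(4))
    for n in("cap_rim","cap_center","logger_shoulder"): print(n,[(np.round(x["position"],4).tolist(),round(x["score"],2)) for x in manip.mark_of(c,n)][:3])
E
```

```text
15.95 [ 0.58818418 -0.03232269  0.20392848] 0.03542348914840835 [ 0.69644176 -0.65765573 -0.34039742]
scene 0.116 51 x 0.5683 0.6071 y -0.0522 -0.0142
scene 0.122 45 x 0.5704 0.6059 y -0.0505 -0.0166
scene 0.128 17 x 0.5879 0.5997 y -0.0442 -0.0214
scene 0.134 17 x 0.589 0.6006 y -0.044 -0.0245
scene 0.14 30 x 0.5795 0.5976 y -0.0417 -0.0247
scene 0.176 8 x 0.5901 0.6045 y -0.0484 -0.0147
scene 0.182 17 x 0.59 0.6156 y -0.0485 -0.0148
scene 0.188 20 x 0.5919 0.6208 y -0.048 -0.0146
scene 0.194 24 x 0.5846 0.6191 y -0.0482 -0.0131
scene 0.2 34 x 0.5803 0.6209 y -0.0494 -0.0147
scene 0.206 11 x 0.5883 0.6196 y -0.0441 -0.0218
cap_rim [([0.5887, -0.0335, 0.1731], 0.56), ([0.6179, -0.1788, 0.0616], 0.55), ([0.6236, 0.2484, 0.0023], 0.53)]
cap_center [([0.6262, 0.2416, 0.0103], 0.62), ([0.5871, -0.0272, 0.1907], 0.43)]
logger_shoulder [([0.5865, -0.0327, 0.1222], 0.84)]
cap_rim [([0.6241, 0.2412, 0.0009], 0.6)]
cap_center [([0.6267, 0.24, 0.0132], 0.46)]
logger_shoulder []
```

View pics/scene8.png

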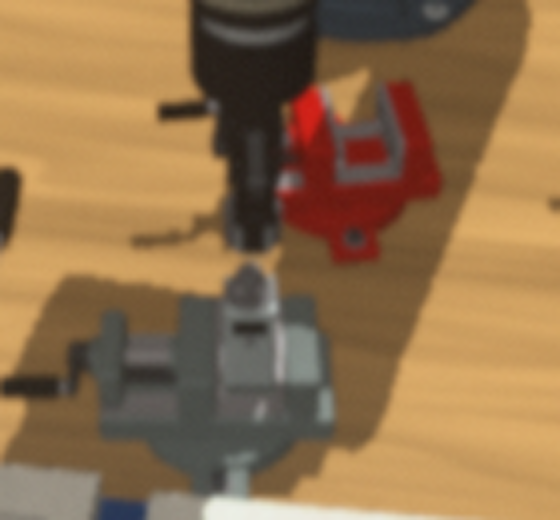

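View pics/top8.png

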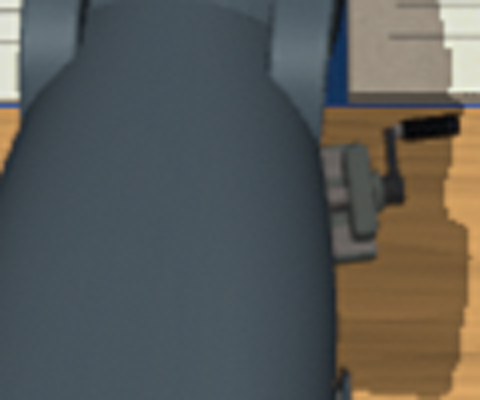

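Both cap and neck are visible in the scene camera. The cap's middle is about 1.5 mm to +y of the neck's, so I correct that and descend to just above the balls.

>>> {"method": "step_arm", "body": {
  "moves": [
    [[-1.5,0,0],0,25],
    [[-1.5,0,10],0,25],
    [[-1.5,0,20],0,25],
    [[-1.5,0,28],0,25],
    [[-1.5,0,32],0,25],
    [[-1.5,0,36],0,25],
    [[-1.5,0,38],0,25],
    [[-1.5,0,38],0,25]
  ],
  "newtons": 80
}}

```text
time: 17.15
eef_pos: [0.5886, -0.0347, 0.1661]
tcp_rot: [-2.02, -2.406, 0.0]
force: [0.0, 0.3, 0.6]
gripper_width: 0.0354
```

```bash
python3 - <<'E'
from h import *
s=manip.get_state();print(s['time'],s['eef_pos'],s['gripper_width'],s['force'],s['ft_torque'])
p,d=manip.snapshot("scene"); cv2.imwrite("pics/s9.png",cv2.resize(p[170:280,260:380,::-1],None,fx=5,fy=5,interpolation=cv2.INTER_CUBIC))
E
```

```text
17.15 [ 0.58857198 -0.03466461  0.16612449] 0.03537638283262935 [0.04699048 0.30541673 0.60596755] [-0.00293269 -0.02338746  0.02717573]
```

View pics/s9.png

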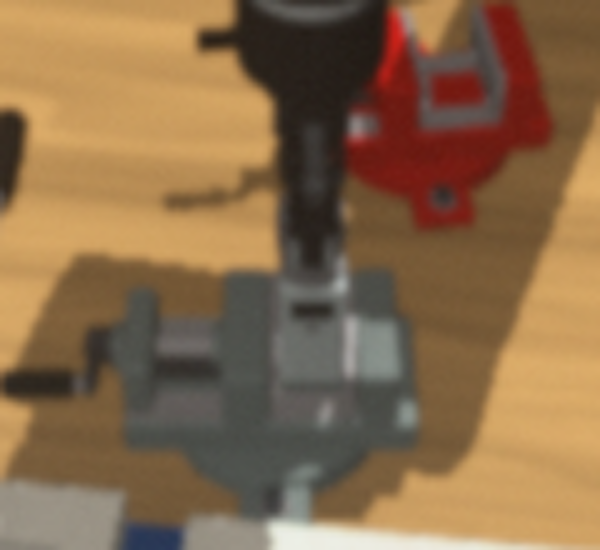

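The cap is over the neck with no force on it. I press down gently.

>>> {"method": "step_arm", "body": {
  "moves": [
    [[0.5,0,1],0,25],
    [[0.5,0,2],0,25],
    [[0.5,0,3],0,25],
    [[0.5,0,4],0,25],
    [[0.5,0,5],0,25],
    [[0.5,0,6],0,25],
    [[0.5,0,7],0,25],
    [[0.5,0,7],0,25]
  ],
  "newtons": 90
}}

```text
time: 18.0
eef_pos: [0.5887, -0.0342, 0.1606]
tcp_rot: [2.019, 2.405, 0.002]
force: [-3.0, 0.0, 9.7]
gripper_width: 0.035
```

```bash
python3 - <<'E'
from h import *
s=manip.get_state();print(s['time'],s['eef_pos'],s['gripper_width'],s['force'],s['ft_torque'])
E
```

```text
18.0 [ 0.5887265  -0.03418124  0.16062516] 0.03500813966186982 [-3.03740442  0.02151744  9.65735832] [ 0.11259551  0.63300629 -0.03309587]
```

>>> {"method": "step_arm", "body": {
  "moves": [
    [[0,-0.3,1],0,25],
    [[0,-0.3,2],0,25],
    [[0,-0.3,3],0,25],
    [[0,-0.3,4],0,25],
    [[0,-0.3,5],0,25],
    [[0,-0.3,5],0,25]
  ]
}}

```text
time: 18.6
eef_pos: [0.588, -0.0342, 0.1536]
tcp_rot: [-2.019, -2.405, 0.001]
force: [1.1, -0.1, -5.1]
gripper_width: 0.0348
```

```bash
python3 - <<'E'
from h import *
s=manip.get_state();print(s['time'],s['eef_pos'],s['gripper_width'],s['force'],s['ft_torque'])
E
```

```text
18.6 [ 0.58800271 -0.0341683   0.15361781] 0.03477141160277585 [ 1.11311579 -0.06729056 -5.07962392] [ 0.1346425  -0.02890726 -0.01162281]
```

It clicked: force collapsed and the cap dropped 7 mm. I keep pressing to flush.

>>> {"method": "step_arm", "body": {
  "moves": [
    [[0,0,1],0,25],
    [[0,0,2],0,25],
    [[0,0,3],0,25],
    [[0,0,3],0,25],
    [[0,0,3],0,25]
  ]
}}

```text
time: 19.1
eef_pos: [0.5883, -0.0343, 0.1528]
tcp_rot: [2.019, 2.405, 0.001]
force: [-4.5, 0.3, 11.8]
gripper_width: 0.035
```

```bash
python3 - <<'E'
from h import *
s=manip.get_state();print(s['time'],s['eef_pos'],s['gripper_width'],s['force'],s['ft_torque'])
E
```

```text
19.1 [ 0.58833895 -0.03429678  0.15278481] 0.035024720017238706 [-4.4951988   0.3196708  11.84450687] [0.11495828 1.00728342 0.03124729]
```

>>> {"method": "step_arm", "body": {
  "moves": [
    [[0,-0.3,1],0,25],
    [[0,-0.5,2],0,25],
    [[0,-0.5,2],0,25],
    [[0,-0.5,2],0,25],
    [[0,-0.5,2],0,25]
  ]
}}

```text
time: 19.6
eef_pos: [0.5883, -0.0343, 0.1527]
tcp_rot: [2.018, 2.404, 0.004]
force: [-7.7, 1.4, 25.8]
gripper_width: 0.0353
```

```bash
python3 - <<'E'
from h import *
s=manip.get_state();print(s['time'],s['eef_pos'],s['gripper_width'],s['force'],s['ft_torque'])
p,d=manip.snapshot("scene"); cv2.imwrite("pics/s10.png",cv2.resize(p[170:280,260:380,::-1],None,fx=5,fy=5,interpolation=cv2.INTER_CUBIC))
W=cloud("scene",d); b=(d>0)&(np.hypot(W[...,0]-.588,W[...,1]+.0335)<.04)
for z in np.arange(.104,.165,.005):
    q=W[b&(W[...,2]>=z)&(W[...,2]<z+.005)]
    if len(q)>2: print(round(z,3),len(q),"x",q[:,0].min().round(4),q[:,0].max().round(4),"y",q[:,1].min().round(4),q[:,1].max().round(4))
print([(np.round(x["position"],4).tolist(),round(x["score"],2)) for x in manip.mark_of("scene","cap_rim")][:3])
print([(np.round(x["position"],4).tolist(),round(x["score"],2)) for x in manip.mark_of("scene","logger_shoulder")][:3])
print(manip.get_state()['force'])
E
```

```text
19.6 [ 0.58830085 -0.03432902  0.15269114] 0.0352553000042052 [-7.7237048   1.3642944  25.82254968] [0.29050552 1.83076655 0.03125197]
0.104 16 x 0.6015 0.608 y -0.0441 -0.0145
0.109 19 x 0.6004 0.6097 y -0.0467 -0.0142
0.114 21 x 0.5878 0.6085 y -0.0471 -0.0147
0.119 19 x 0.5954 0.6084 y -0.0476 -0.0157
0.124 7 x 0.5896 0.6002 y -0.052 -0.0162
0.129 8 x 0.5904 0.6113 y -0.0519 -0.0165
0.134 15 x 0.5916 0.6176 y -0.0479 -0.0164
0.139 18 x 0.5918 0.619 y -0.0518 -0.0163
0.144 14 x 0.5916 0.6198 y -0.0518 -0.0164
0.149 23 x 0.5853 0.6204 y -0.052 -0.0168
0.154 12 x 0.5801 0.6186 y -0.0502 -0.0179
[([0.6275, 0.2458, 0.0018], 0.62), ([0.5905, -0.0395, 0.1195], 0.55)]
[([0.5897, -0.0352, 0.1198], 0.58)]
[-8.1282079   0.66469515 26.89709139]
```

View pics/s10.png

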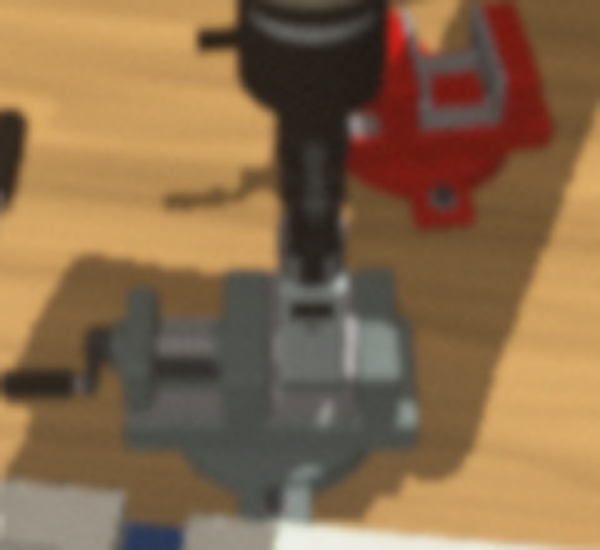

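The cap is seated: force rose 14 N over 0.1 mm of travel, and the TCP at 0.1527 m puts the rim at the 0.122 m shoulder. The crank is unmoved, so I hand in while pressing with about 27 N.

```bash
python3 - <<'E'
from h import *
print(manip.finish_job()); s=manip.get_state();print(s['time'],s['eef_pos'],s['force'])
E
```

```text
the job is handed in; nothing more can be done
None
the job is handed in; nothing more can be done
```

The logger is clamped, the grey ribbed cap is on its neck, and I handed the job in at about 20 s with the gripper still pressing down. No verdict came back.

- **Vise:** I cranked the grey vise from about q = 0.66 rad to 7.9. It came up solid, with 36 N at the grip for 0.6 mm of movement. The crank stayed there after I let go.
- **Cap:** I gripped the cap and lowered it onto the neck. It resisted with about 10 N, then dropped 7 mm at the click. I kept pressing until it was solid: force rose from 12 to 26 N over 0.1 mm, with the tool height putting the rim at 0.122 m, the height of the shoulder.
- **Last readings:** The cap was pressed down with about 27 N and the fingers had not slipped. A sideways force of about 8 N remained. The last picture showed the logger upright and the crank unmoved.

**Not confirmed:**
- I could not read the jaw's force on the logger directly; I judged it from the solid stop.
- At the end the cap-rim detector put the rim about 4 mm off the shoulder detection, within its roughly 4 mm error. Depth readings put the cap's middle within about 1 mm of where I measured the neck.
- I did not measure the other objects again at the end. Nothing looked disturbed in the pictures I took.

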